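Make up two lab kits in divided trays

TASK

Make up the two kits for the next lesson from the things standing on the bench, one thing to a compartment: the tray with three compartments gets the amber bottle in its middle compartment and the crucible and the small cork in its two end compartments (either way round); the tray with two compartments gets the metal weight and the large cork (either way round). Everything must end standing upright on the floor of its compartment, the same way up as now, released and still.

Things in the scene. Friction and masses are not known exactly. Their poses are not given: they have to be found in the camera images.
- bottle: Small round amber glass bottle with black cap, 34 mm in diameter and 72 mm tall, about 70 g; the straight body reaches up to 39 mm, shoulder and cap above are narrower. Its origin is the centre of its underside, z is up; it stands upright on the bench (z = 0) at the start.
- crucible: White porcelain crucible: a small open cup, 42 mm in diameter at the rim, narrowing towards the foot, 36 mm tall, wall 4 mm, about 45 g. Its origin is the centre of its underside, z is up; it stands upright on the bench (z = 0) at the start.
- weight: Steel balance weight: a cylinder 36 mm in diameter and 30 mm high, with a knob 22 mm in diameter on a thin neck above it, 48 mm tall in all, about 220 g. Its origin is the centre of its underside, z is up; it stands upright on the bench (z = 0) at the start.
- cork_large: Large cork stopper, a tapered plug 36 mm in diameter at the bottom and 44 mm at the top, 34 mm tall, about 20 g, wide end up. Its origin is the centre of its underside, z is up; it stands upright on the bench (z = 0) at the start.
- cork_small: Small cork stopper, a tapered plug 20 mm in diameter at the bottom and 26 mm at the top, 27 mm tall, about 12 g, wide end up. Its origin is the centre of its underside, z is up; it stands upright on the bench (z = 0) at the start.
- tray3: Low white plastic tray with three equal compartments in a row, 74 mm by 206.5 mm outside. Fixed to the bench. Floor 4 mm thick; all walls 4 mm thick, tops 13 mm above the bench. Compartments 66 mm (x) by 63.5 mm (y) inside. Origin: centre of the underside, at bench level; z up, y along the row. The compartment centres lie at y = -67.5, 0 and +67.5 mm, x = 0.
- tray2: Low white plastic tray with two equal compartments in a row, 74 mm by 139 mm outside. Fixed to the bench. Floor 4 mm thick; all walls 4 mm thick, tops 13 mm above the bench. Compartments 66 mm (x) by 63.5 mm (y) inside. Origin: centre of the underside, at bench level; z up, y along the row. The compartment centres lie at y = -33.75 and +33.75 mm, x = 0.
Mind the look-alikes: they are no part of the job. Leave any blue or turquoise look-alike of the cork_small alone.

How it is judged:
At the end, for the whole second after the job is handed in: Bottle in the middle, crucible and small cork in the two ends of the three-compartment tray; weight and large cork in the two halves of the other: within 27 mm (x), 26 mm (y) of the compartment centre, foot under 8 mm above the bench, within 0.12 rad of upright, still and released (x of bottle in the frame of tray3 between -0.027 and 0.027 m and y of bottle in the frame of tray3 between -0.026 and 0.026 m and (((x of crucible in the frame of tray3 between -0.027 and 0.027 m and y of crucible in the frame of tray3 between 0.0415 and 0.0935 m) and (x of cork_small in the frame of tray3 between -0.027 and 0.027 m and y of cork_small in the frame of tray3 between -0.0935 and -0.0415 m)) or ((x of crucible in the frame of tray3 between -0.027 and 0.027 m and y of crucible in the frame of tray3 between -0.0935 and -0.0415 m) and (x of cork_small in the frame of tray3 between -0.027 and 0.027 m and y of cork_small in the frame of tray3 between 0.0415 and 0.0935 m))) and (((x of weight in the frame of tray2 between -0.027 and 0.027 m and y of weight in the frame of tray2 between 0.00775 and 0.05975 m) and (x of cork_large in the frame of tray2 between -0.027 and 0.027 m and y of cork_large in the frame of tray2 between -0.05975 and -0.00775 m)) or ((x of weight in the frame of tray2 between -0.027 and 0.027 m and y of weight in the frame of tray2 between -0.05975 and -0.00775 m) and (x of cork_large in the frame of tray2 between -0.027 and 0.027 m and y of cork_large in the frame of tray2 between 0.00775 and 0.05975 m))) and height (world z) of each of bottle, crucible, weight, cork_large, cork_small below 0.008 m and angle between each of bottle, crucible, weight, cork_large, cork_small's own z axis and vertical below 0.12 rad and linear speed of each of bottle, crucible, weight, cork_large, cork_small below 0.02 m/s and contact force between each of bottle, crucible, weight, cork_large, cork_small and the fingers below 0.1 N); the robot touches nothing.
It also fails if it takes over 122 s, if anything falls off the work surface, if the arm or the gripper's body presses on something with over 40 N, if the wrist force passes 120 N, or if a joint passes its speed limit or range.

ROBOT

A 6-joint arm with a two-finger parallel gripper is mounted at the origin on the work surface. World frame = base frame: x ahead of the robot, y to its left, z up, the work surface at z = 0. Lengths are in m, angles in rad, forces in N, time in s.
With the tool pointing down it reaches from about 0.375 to 0.975 m from the base axis. Payload 3.8 kg.
Tool frame: the origin (TCP) lies midway between the tips of the shut fingers; the grasp point (between the pads) lies 19 mm behind it; x points along the fingers, y is the direction in which the jaws open and shut, and the axes are right-handed (so a half turn about x gives the same grasp; the last joint's range is limited). The gripper opens to 88 mm and grips with 3 to 60 N. Pads are 18 mm wide; open, the fingers measure 123 mm over their backs; the gripper's body (75 mm by 187 mm) begins 45 mm behind the grasp point.
Start: joints at [1.205, 0.264, 1.604, -0, 1.274, -0.037], TCP at [0.218, 0.639, 0.239] pointing down, gripper open.
Joint ranges: [-2.63, 2.63], [-0.94, 2.18], [0.31, 2.57], [-1.31, 4.45], [0, 2.66], [-2.55, 2.55]. Speed limits (rad/s): [2.57, 2.57, 3.14, 3.14, 3.14, 3.14].

INTERFACE

Orientations are given as a rotation vector (axis times angle).
In Python, from cell import manip, inverse_kinematics, cams, order gives the robot as it stands. Calls block until the motion is done:
- manip.move_pose(position, orientation): joint-space move of the TCP to a pose.
- manip.move_linear(position, rate=0.15, rot=None): straight line of the TCP; rot=None keeps the orientation; rate is the mean speed in m/s.
- manip.set_joints(angles): joint-space move.
- manip.set_gripper(opening, force=None): finger opening in m; force is the grip in N (None keeps the last); returns when the fingers have stopped.
- manip.dwell(seconds).
- inverse_kinematics(position, orientation): joint angles nearest the present ones, or None.
- manip.state(): the state.
- cams.capture(name): name is "scene" or "top" or "wrist"; returns a dict with "image" (480x640x3 uint8, blue, green, red), "z_map" (480x640 float32, m along the optical axis (not along the pixel's ray), 0 where there is no reading), "intrinsics" (3x3 intrinsics, pixels), "position" and "orientation" of the camera in the world; the wrist camera has in their place "T_tool_cam" (4x4, takes a point from camera to tool coordinates, whose origin is the TCP and whose axes are the tool frame's). Camera axes: x right, y down, z forward; pixel columns grow to the right and rows downward; lengths in m; the calibration is good to about 2 mm. A picture is of the moment at which its call begins: read the wrist's pose just before it.
A pose or a line that the arm cannot do raises manip.IKError and nothing moves.
- order.close_job(): hands the job in, once; it reports no verdict.
The state is a dict: "clock": time; "joint_pos": joint angles; "joint_velocities": joint speeds; "tau": joint torques, N m; "tool_pos": TCP position; "tcp_rot": TCP orientation; "contact_force": force on the tool from outside, world axes, zero at the start; "moment": the same for the moment, N m; "gripper_width": finger opening in m.
Only numpy, scipy, OpenCV 4.12 (cv2) and the standard library are available. Lean on these libraries where they do the work, as an engineer would, in place of code of your own. Each camera call takes 0.05 s, during which the arm holds its last target. There are 200 camera calls.

## Working session

There is one attempt and no reset: what is moved stays moved. The work goes in short steps, each a Python script; the robot and the scene stay as the last script left them, time stands still between calls to the robot, and variables do not carry over. Pictures are saved under pics/ and viewed, about 12 in all and at most 16, crops included, and the job is handed in when it is done.

```bash
ls; mkdir -p pics; python3 - <<'E'
from cell import manip, cams
import cv2, numpy as np
s=manip.state(); print({k:np.round(v,3) for k,v in s.items()})
for n in ("top","scene"):
    c=cams.capture(n); cv2.imwrite(f"pics/{n}0.png",c["image"]); np.savez(f"{n}0.npz",**c)
    print(n,c["intrinsics"].round(1).tolist(),np.round(c["position"],3),np.round(c["orientation"],3),c["z_map"].min(),c["z_map"].max())
E
```

```text
pics
{'clock': np.float64(0.0), 'joint_pos': array([ 1.205,  0.265,  1.605, -0.   ,  1.274, -0.037]), 'joint_velocities': array([-0.001,  0.   ,  0.   ,  0.001, -0.001, -0.   ]), 'tau': array([-3.0000e-03, -5.0211e+01, -3.5688e+01,  7.3000e-02,  2.9000e-02,
       -0.0000e+00]), 'tool_pos': array([0.218, 0.638, 0.237]), 'tcp_rot': array([ 0.256,  1.556, -0.26 ]), 'contact_force': array([-0.489, -0.166, -0.012]), 'moment': array([-0.002,  0.024,  0.033]), 'gripper_width': np.float64(0.088)}
top [[501.0, 0.0, 326.9], [0.0, 501.0, 238.0], [0.0, 0.0, 1.0]] [0.494 0.008 0.84 ] [-2.178  2.16  -0.075] 0.0 0.8915646
scene [[442.3, 0.0, 317.4], [0.0, 442.3, 244.9], [0.0, 0.0, 1.0]] [0.977 0.232 0.592] [-1.374 -2.301  0.828] 0.0 3.1770813
```

View pics/top0.png

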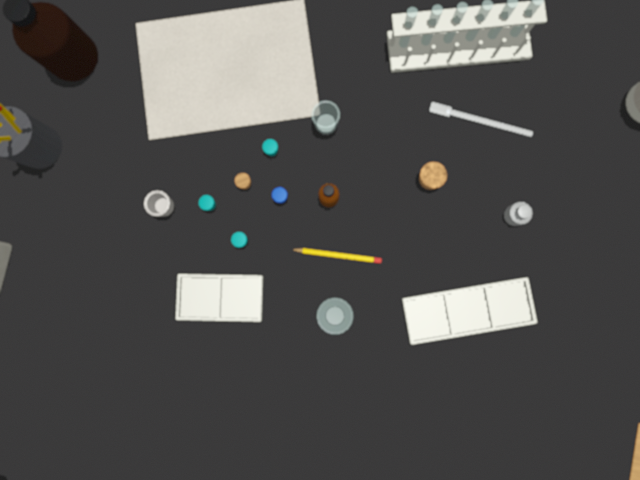

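View pics/scene0.png

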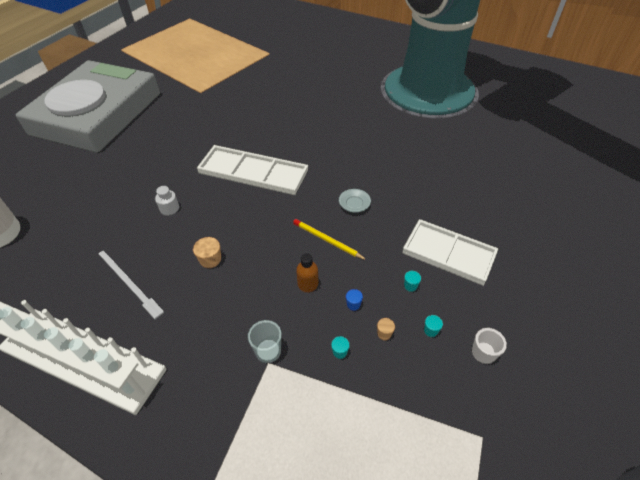

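The top view shows crucible (158,204), small cork (242,181), bottle (329,195), large cork (433,176), weight (519,213), tray2 (220,298) and tray3 (470,311). Turquoise and blue look-alikes surround the small cork. The scene view agrees and shows everything upright.

```bash
cat > h.py <<'E'
import numpy as np, cv2
from scipy.spatial.transform import Rotation as R
def cast(px,K,pos,rot,z):
    px=np.atleast_2d(px).astype(float)
    d=np.c_[px,np.ones(len(px))]@np.linalg.inv(K).T@rot.T
    return (pos+d*((z-pos[2])/d[:,2])[:,None])[:,:2]
def zworld(zm,K,pos,rot):
    v,u=np.mgrid[:480,:640]
    d=np.stack([u,v,np.ones_like(u)],-1)@np.linalg.inv(K).T@rot.T
    P=pos+d*zm[...,None]; P[zm==0]=np.nan; return P
def down(a):
    c,s=np.cos(a),np.sin(a)
    return R.from_matrix(np.array([[0,c,s],[0,s,-c],[-1,0,0]])).as_rotvec()
E
python3 - <<'E'
from h import *
c=dict(np.load("top0.npz")); K,pos,rot=c["intrinsics"],c["position"],R.from_rotvec(c["orientation"]).as_matrix()
P=zworld(c["z_map"],K,pos,rot); Z=P[...,2]
print("bench z",np.nanmedian(Z[330:470,50:300]))
for n,(u,v),h in [("crucible",(158,204),.036),("cork_small",(242,181),.027),("bottle",(329,195),.072),("cork_large",(433,176),.034),("weight",(519,213),.048),("beaker",(326,118),0.05)]:
    m=np.zeros((480,640),bool); r=20; m[v-r:v+r,u-r:u+r]=1
    m&=Z>.008; zt=np.nanpercentile(Z[m],95)
    t=m&(Z>zt-.006); q=np.argwhere(t)[:,::-1]
    (cx,cy),rad=cv2.minEnclosingCircle(q.astype(np.float32))
    print(n,"top",zt.round(4),"pix",(round(cx,1),round(cy,1)),"xy",cast((cx,cy),K,pos,rot,h).round(4),"centroid",np.nanmean(P[t],0)[:2].round(4),"diam mm",round(2*rad*(pos[2]-h)/K[0,0]*1000,1))
w=(c["image"].min(2)>150).astype(np.uint8)
for n,(u,v),r in [("tray2",(220,298),65),("tray3",(470,311),80)]:
    m=np.zeros_like(w); m[v-45:v+45,u-r:u+r]=w[v-45:v+45,u-r:u+r]
    cs,_=cv2.findContours(m,cv2.RETR_EXTERNAL,cv2.CHAIN_APPROX_NONE); k=max(cs,key=cv2.contourArea)[:,0]
    p=cast(k,K,pos,rot,.013); rc=cv2.minAreaRect((p*1000).astype(np.float32)); b=cv2.boxPoints(rc)
    e=b[1]-b[0]; f=b[2]-b[1]; L=e if np.linalg.norm(e)>np.linalg.norm(f) else f; L=L*np.sign(L[1])
    print(n,np.round(rc[0],1),np.round(rc[1],1),"row dir deg",np.degrees(np.arctan2(L[1],L[0])).round(1), "Ztop",np.nanpercentile(Z[m>0],95).round(4))
E
```

```text
bench z -0.00047307228846193983
crucible top 0.0375 pix (156.4, 202.7) xy [[0.6189 0.3003]] centroid [0.6195 0.3018] diam mm 41.3
cork_small top 0.0291 pix (241.6, 179.8) xy [[0.6593 0.1637]] centroid [0.6596 0.1635] diam mm 24.8
bottle top 0.0732 pix (327.5, 189.5) xy [[0.6357 0.021 ]] centroid [0.6354 0.0206] diam mm 17.5
cork_large top 0.0365 pix (432.7, 174.2) xy [[ 0.669  -0.1493]] centroid [ 0.6689 -0.1491] diam mm 42.7
weight top 0.0492 pix (523.9, 210.8) xy [[ 0.6079 -0.2899]] centroid [ 0.608  -0.2899] diam mm 22.5
beaker top 0.0515 pix (324.8, 113.7) xy [[0.7638 0.0269]] centroid [0.7655 0.0273] diam mm 43.9
tray2 [466.1 199.4] [141.4  76. ] row dir deg 89.5 Ztop 0.0137
tray3 [ 448.8 -210.6] [ 76.7 209. ] row dir deg 100.2 Ztop 0.0139
```

```bash
cat >> h.py <<'E'
from cell import manip, inverse_kinematics, cams, order
UP=0.17
OBJ={ # xy, jaw angle, TCP height on bench, pick opening, force
 "weight":((.608,-.290),0,.011,.062,25),"cork_large":((.669,-.149),0,.013,.070,10),
 "crucible":((.619,.301),0,.015,.068,12),"cork_small":((.6595,.1635),30,.011,.050,8),
 "bottle":((.6355,.0208),-45,.013,.058,15)}
TR={"tray2":(np.array([.466,.1994]),89.5),"tray3":(np.array([.4488,-.2106]),100.2)}
def orient(xy,deg,z=UP):
    best=None
    for d in (deg,deg+180):
        q=inverse_kinematics(np.r_[xy,z],down(np.radians(d)))
        if q is not None and (best is None or abs(q[5])<best[0]): best=(abs(q[5]),down(np.radians(d)))
    return best[1]
def above(xy,deg,z=UP):
    manip.move_pose(np.r_[xy,z],orient(xy,deg,z))
def report(t):
    s=manip.state(); print(t,"t",round(float(s["clock"]),1),"tcp",s["tool_pos"].round(4),"w",round(float(s["gripper_width"]),4),"F",s["contact_force"].round(1))
def pick(n,go=True):
    xy,deg,h,op,f=OBJ[n]
    if go: above(xy,deg)
    manip.set_gripper(op); manip.move_linear(np.r_[xy,h],rate=.12)
    manip.set_gripper(0,force=f); report(n+" gripped")
    manip.move_linear(np.r_[xy,UP],rate=.15); report(n+" lifted")
def place(n,tray,off):
    c,a=TR[tray]; xy=c+off*np.array([np.cos(np.radians(a)),np.sin(np.radians(a))])
    h=OBJ[n][2]+.005
    above(xy,a-90); manip.move_linear(np.r_[xy,h+.02],rate=.15); manip.move_linear(np.r_[xy,h],rate=.04)
    report(n+" down"); w=float(manip.state()["gripper_width"])
    manip.set_gripper(w+.03); manip.move_linear(np.r_[xy,UP],rate=.15); report(n+" placed")
E
python3 - <<'E'
from h import *
above(OBJ["weight"][0],0); report("above")
s=manip.state(); c=cams.capture("wrist"); cv2.imwrite("pics/w1.png",c["image"])
T=np.eye(4); T[:3,:3]=R.from_rotvec(s["tcp_rot"]).as_matrix(); T[:3,3]=s["tool_pos"]; T=T@c["T_tool_cam"]
P=zworld(c["z_map"],c["intrinsics"],T[:3,3],T[:3,:3]); t=(P[...,2]>.042)&(P[...,2]<.055)&(np.hypot(P[...,0]-.608,P[...,1]+.29)<.03)
print(P[t].mean(0) if t.any() else None,t.sum())
E
```

```text
above t 3.6 tcp [ 0.6084 -0.2892  0.1701] w 0.088 F [-0.4 -0.2  1. ]
[ 0.60540124 -0.2885879   0.04662942] 684
```

View pics/w1.png

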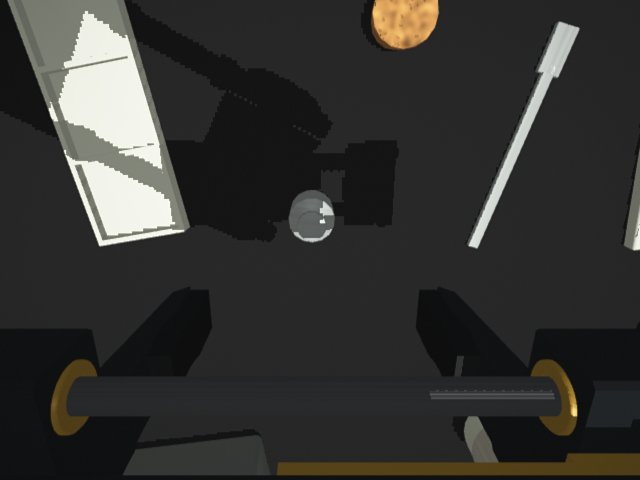

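The wrist view shows the weight at (312,215), between the fingers in the jaw direction. Its position agrees with the top camera to about 3 mm, so I'll go ahead.

```bash
python3 - <<'E'
from h import *
pick("weight",go=False); place("weight","tray2",-.03375)
c=cams.capture("scene"); cv2.imwrite("pics/s1.png",c["image"])
E
```

```text
weight gripped t 6.2 tcp [ 0.6077 -0.2901  0.0113] w 0.0348 F [-2.   0.7  4.1]
weight lifted t 7.4 tcp [ 0.6071 -0.2895  0.1684] w 0.0345 F [-0.8  0.4 -2.2]
weight down t 10.9 tcp [0.4655 0.1656 0.0157] w 0.0349 F [-0.5 -0.2 -2.8]
weight placed t 12.7 tcp [0.4649 0.1654 0.1689] w 0.0652 F [-0.6 -0.3 -0.3]
```

View pics/s1.png

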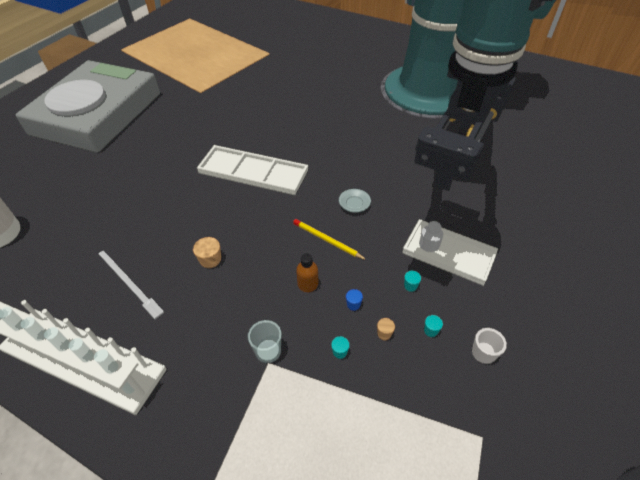

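The weight stands upright in one half of tray2, at (431,237). Next are the large cork and the crucible.

```bash
python3 - <<'E'
from h import *
for n,t,o in [("cork_large","tray2",.03375),("crucible","tray3",.0675)]:
    pick(n)
    if manip.state()["gripper_width"]<.015: print("MISSED",n); break
    place(n,t,o)
c=cams.capture("scene"); cv2.imwrite("pics/s2.png",c["image"])
E
```

```text
cork_large gripped t 16.4 tcp [ 0.6691 -0.149   0.0133] w 0.0423 F [-0.6  0.3  1.4]
cork_large lifted t 17.6 tcp [ 0.6681 -0.1488  0.1684] w 0.0422 F [-0.6  0.1 -0.7]
cork_large down t 20.9 tcp [0.4661 0.2331 0.0177] w 0.0418 F [1.6 0.7 0.2]
cork_large placed t 22.6 tcp [0.4655 0.2328 0.1688] w 0.0718 F [ 0.1 -0.3  0.3]
crucible gripped t 25.6 tcp [0.6191 0.3011 0.0153] w 0.0402 F [-0.5  0.7  2.3]
crucible lifted t 26.8 tcp [0.6181 0.3006 0.1684] w 0.0402 F [ 0.1  0.2 -0.6]
crucible down t 30.2 tcp [ 0.4367 -0.1441  0.0197] w 0.0401 F [ 0.2  0.1 -1.4]
crucible placed t 31.9 tcp [ 0.4361 -0.1439  0.1689] w 0.0699 F [-0.2 -0.1  0.2]
```

View pics/s2.png

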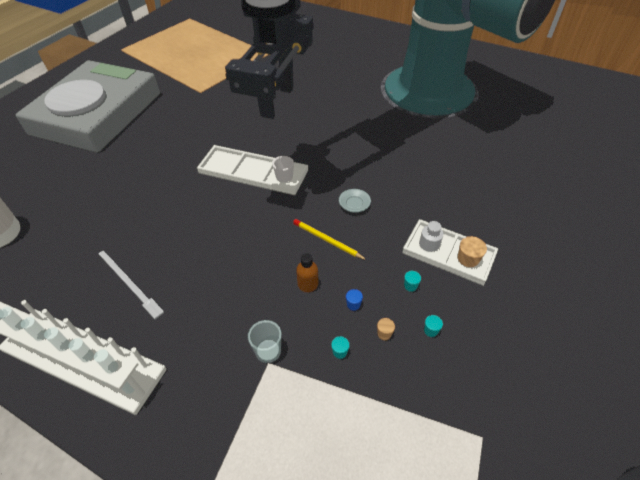

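The weight (431,235) and large cork (472,251) stand in tray2, and the crucible (284,169) is in tray3's near end. The small cork and bottle are left.

```bash
python3 - <<'E'
from h import *
for n,t,o in [("cork_small","tray3",-.0675),("bottle","tray3",0)]:
    pick(n)
    if manip.state()["gripper_width"]<.015: print("MISSED",n); break
    place(n,t,o)
manip.set_joints([1.205,.264,1.604,0,1.274,-.037]); report("home")
c=cams.capture("scene"); cv2.imwrite("pics/s3.png",c["image"])
c=cams.capture("top"); cv2.imwrite("pics/t3.png",c["image"])
K,pos,rot=c["intrinsics"],c["position"],R.from_rotvec(c["orientation"]).as_matrix()
P=zworld(c["z_map"],K,pos,rot); Q=P.reshape(-1,3)
for t,n,o,h in [("tray2","weight",-33.75,.048),("tray2","cork_large",33.75,.034),("tray3","crucible",67.5,.036),("tray3","cork_small",-67.5,.027),("tray3","bottle",0,.072)]:
    C,a=TR[t]; a=np.radians(a-90); d=(Q[:,:2]-C)@np.array([[np.cos(a),-np.sin(a)],[np.sin(a),np.cos(a)]])*1000
    m=(abs(d[:,0])<31)&(abs(d[:,1]-o)<30)&(Q[:,2]>.02); zt=np.percentile(Q[m,2],95); k=m&(Q[:,2]>zt-.006)
    print(n,"tray frame mm, rel. compartment",(d[k].mean(0)-[0,o]).round(1),"top-h mm",round((zt-h)*1000,1))
E
```

```text
cork_small gripped t 35.9 tcp [0.6596 0.1635 0.0113] w 0.0242 F [-0.6 -0.9  0.8]
cork_small lifted t 37.1 tcp [0.6586 0.1633 0.1685] w 0.024 F [-0.4  0.3 -0.2]
cork_small down t 40.5 tcp [ 0.4607 -0.277   0.0158] w 0.0244 F [ 0.6 -0.2 -0.7]
cork_small placed t 42.3 tcp [ 0.46   -0.2766  0.1688] w 0.0545 F [-0.1  0.3 -0.6]
bottle gripped t 45.9 tcp [0.6357 0.0208 0.0134] w 0.0333 F [-0.3  0.1  1.9]
bottle lifted t 47.1 tcp [0.6345 0.0208 0.1685] w 0.0329 F [-0.3  0.1 -1.4]
bottle down t 50.1 tcp [ 0.4486 -0.2105  0.0176] w 0.0335 F [ 0.2 -0.6 -1. ]
bottle placed t 51.9 tcp [ 0.4481 -0.2102  0.1689] w 0.0636 F [-0.5 -0.5  0.2]
home t 55.0 tcp [0.2189 0.6383 0.2386] w 0.0632 F [-0.  -0.7 -0.4]
weight tray frame mm, rel. compartment [ 1.6 -1.4] top-h mm 4.8
cork_large tray frame mm, rel. compartment [ 1.7 -1.1] top-h mm 6.1
crucible tray frame mm, rel. compartment [ 0.7 -1.3] top-h mm 5.6
cork_small tray frame mm, rel. compartment [0.9 1.5] top-h mm 6.4
bottle tray frame mm, rel. compartment [ 1.7 -0.5] top-h mm 5.0
```

View pics/s3.png

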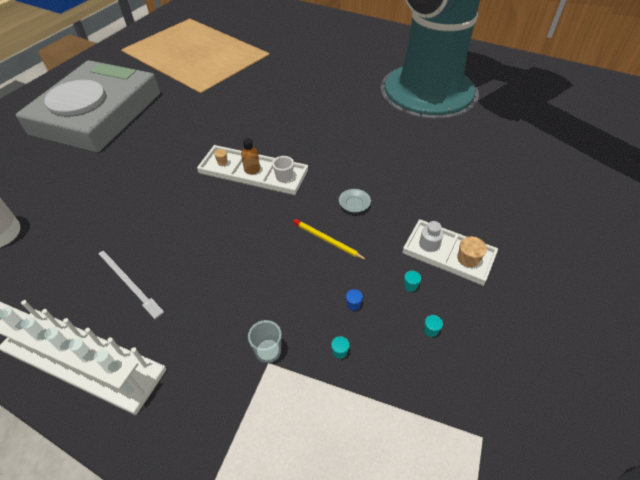

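View pics/t3.png

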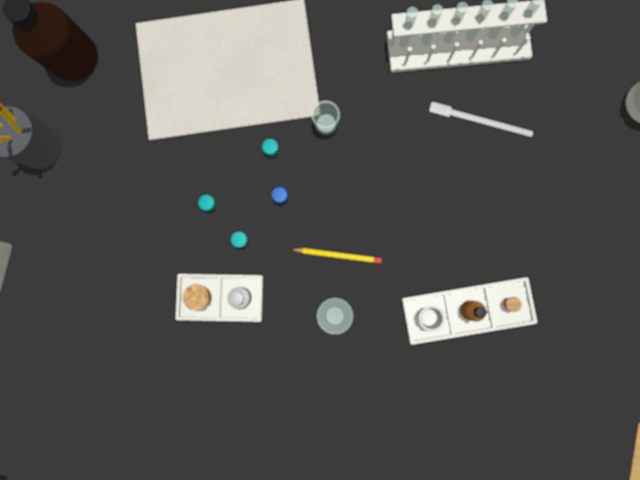

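In both views every item is in its compartment. The small cork at (513,304) looks oddly rectangular from above though, so I'll look closer with the crops and the wrist camera.

```bash
python3 - <<'E'
from h import *
a=cv2.imread("pics/t3.png")[270:350,395:545]; b=cv2.imread("pics/s3.png")[130:200,190:315]
a=cv2.resize(a,(600,320),interpolation=cv2.INTER_CUBIC); b=cv2.resize(b,(600,270),interpolation=cv2.INTER_CUBIC)
cv2.imwrite("pics/crop.png",np.vstack([a,b]))
xy=np.array([.4607,-.277])
above(xy+[-.01,-0.02],10.2,.2); c=cams.capture("wrist"); cv2.imwrite("pics/w2.png",c["image"])
E
```

```text
(no output)
```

View pics/crop.png

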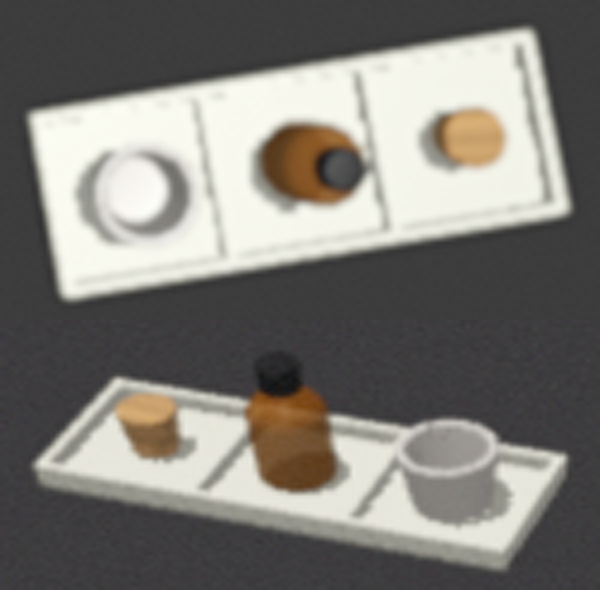

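View pics/w2.png

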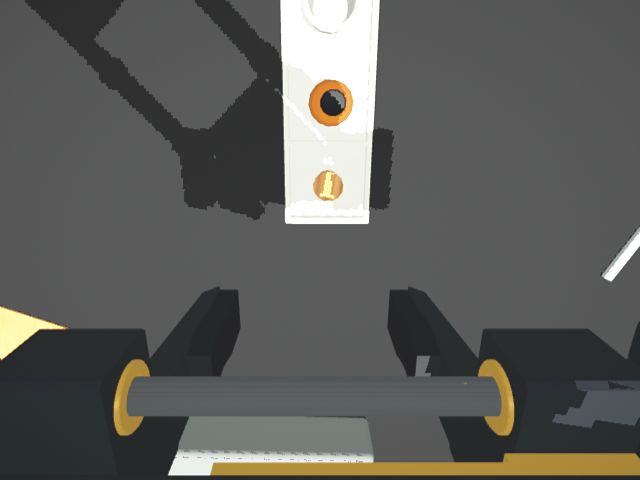

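The small cork is round from above at (328,185) in the wrist view and stands wide end up, so it isn't lying down. I'll check the tilt of the flat-topped items by depth, then hand in.

```bash
python3 - <<'E'
from h import *
for v in ("scene","wrist"):
    s=manip.state(); c=cams.capture(v)
    if v=="wrist":
        T=np.eye(4); T[:3,:3]=R.from_rotvec(s["tcp_rot"]).as_matrix(); T[:3,3]=s["tool_pos"]; T=T@c["T_tool_cam"]; pos,rot=T[:3,3],T[:3,:3]
    else: pos,rot=c["position"],R.from_rotvec(c["orientation"]).as_matrix()
    Q=zworld(c["z_map"],c["intrinsics"],pos,rot).reshape(-1,3)
    for n,xy,h in [("cork_small",(.4607,-.277),.031),("crucible",(.4367,-.144),.040),("cork_large",(.466,.233),.038)]:
        k=(np.hypot(*(Q[:,:2]-xy).T)<.03)&(abs(Q[:,2]-h)<.006); p=Q[k]
        if len(p)<20: continue
        A=np.c_[p[:,:2]-p[:,:2].mean(0),np.ones(len(p))]; g=np.linalg.lstsq(A,p[:,2],rcond=None)[0]
        print(v,n,len(p),"xy",p[:,:2].mean(0).round(3),"slope",g[:2].round(3),"z",g[2].round(4))
E
```

```text
scene cork_small 101 xy [ 0.461 -0.274] slope [-0.081 -0.045] z 0.0303
scene crucible 162 xy [ 0.437 -0.144] slope [0.003 0.011] z 0.0383
scene cork_large 480 xy [0.469 0.233] slope [-0.027 -0.   ] z 0.0375
wrist cork_small 709 xy [ 0.458 -0.274] slope [ 0.005 -0.015] z 0.0304
wrist crucible 531 xy [ 0.437 -0.154] slope [-0.002 -0.012] z 0.0392
```

```bash
python3 -c "
from cell import manip,order
print(manip.state()['clock']); order.close_job()"
```

```text
58.5833
the job is handed in; nothing more can be done
```

Both kits are made up and I handed the job in at about 59 s of the allowed 122 s. No verdict was reported.

- **Tray with three compartments:** the bottle is in the middle, the crucible in the +y end and the small cork in the −y end.
- **Tray with two compartments:** the weight is in the −y half and the large cork in the +y half.
- **Position:** the top camera put every item within about 2.5 mm of its compartment centre. All tops are at the height expected for standing on the tray floor, allowing for the camera's 1–2.5 mm high reading seen at the start.
- **Upright:** from above, the small cork looked rectangular in the final picture. A closer look showed it standing wide end up, with a top slope of about 0.016 from the wrist camera.
- **One disagreement:** the scene camera gave the small cork a slope of about 0.09. That fit used only 101 points and probably caught some of the cork's side, so I trusted the wrist reading, which had 709 points.
- **Not measured by depth:** I judged the bottle and weight upright from the pictures only.

The blue and turquoise look-alikes were not touched, and the arm is clear of everything.

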